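Turn the battery tester face up in its slide-jaw cradle

ROBOT

A 6-joint arm with a two-finger parallel gripper is mounted at the origin on the work surface. World frame = base frame: x ahead of the robot, y to its left, z up, the work surface at z = 0. Lengths are in m, angles in rad, forces in N, time in s.
With the tool pointing down it reaches from about 0.35 to 0.775 m from the base axis. Payload 7.3 kg.
Tool frame: the origin (TCP) lies on the front face of the gripper's body, between the roots of the fingers; the fingertips stand ahead of it and the grasp point (between the pads) lies 47 mm ahead of it (finger_overhang is the z of the fingertips in the tool frame, in m); z points along the fingers, y is the line along which they close (so a half turn about z gives the same grasp; the last joint's range is limited). The gripper opens to 92 mm and grips with 3 to 60 N. Pads are 19 mm wide; open, the fingers measure 130 mm over their backs; the gripper's body (75 mm by 190 mm) begins 47 mm behind the grasp point.
Start: joints at [1.17, 0.342, 1.524, -0, 1.275, -0.146], TCP at [0.132, 0.508, 0.292] pointing down, gripper open.
Joint ranges: [-2.53, 2.53], [-0.77, 2.02], [0.04, 2.7], [-1, 4.14], [0.28, 2.66], [-3.11, 3.11]. Speed limits (rad/s): [2.57, 2.57, 3.14, 3.14, 3.14, 3.14].

INTERFACE

Orientations are given as [roll, pitch, yaw] about the fixed x, y, z axes, in that order (R = Rz(yaw) Ry(pitch) Rx(roll)).
In Python, from cell import * gives the robot as it stands. The module is installed in compiled form; this text tells all that it offers.
- The arm moves only by the tool arm_command, never from a script. Its argument "series" is a list of rows, each an object of numbers: "x", "y", "z": the shift along the tool's x, y, z in mm; "rx", "ry", "rz": the turn, a rotation vector about the tool's x, y, z in degrees. A call has 1 to 20 rows; each row is the pose to reach, as a shift and turn from the pose commanded when the call began, along the tool's axes at that moment; what a row does not reach only later rows make up. A row lasts 1/10 s, in which the tool goes at most 50 mm and 8.59 degrees, less where a joint would pass 70% of its speed; a pose out of reach is approached as far as the arm can. A call with a gripper value outside its range is refused whole. "hand" is the finger opening in mm, from 0 to 91.8, set as the call begins (left out, the last holds). The fingers move at their own pace and stop on an object; "squeeze" is the grip in N (left out, the last holds). Time passes only in rows, so rows that repeat a pose let the fingers close. It gives the time, the measured TCP pose, the force, the opening and the grip force at its end, in the units of the state.
- observe(): the state, without advancing time (a new reading comes with each control period).
- read_camera(name): name is "side" or "top"; returns a dict with "pixels" (400x640x3 uint8, blue, green, red), "K" (3x3 intrinsics, pixels), "rvec" (rotation vector, rad) and "tvec" (3), from world to camera coordinates, as OpenCV has them. Camera axes: x right, y down, z forward; pixel columns grow to the right and rows downward; lengths in m; the calibration is good to about 2 mm. A picture is of the moment at which its call begins. There is no depth.
- hand_in(): hands the job in; it is judged then, once.
Trained networks look in a picture, given as the dict that the camera call returned (one of the last four; its "shot" number tells which), for a name from the list of things; names that differ only in an ending like _2 or _b are one class to them, and where a whole thing is asked for, a point or a joint stands for the part that bears it (a point fixed in the world has none). Each returns a list of dicts, best first, with "confidence" (0 to 1); they miss things now and then, are a little off and sometimes report something else, mostly with a low value. They report only what shows in the picture. A call takes as long as a camera call. They do not tell look-alikes from the thing itself.
- boxes_of(picture, query): "point" ([x, y, z] in m, in world coordinates, good to about 4 mm: the middle of the surface that is visible of it).
- trace(picture, query): "pixels" (400x640 bool, what is visible of it).
- mark_of(picture, query): "point" ([x, y, z] in m, in world coordinates, good to about 4 mm: a listed point, or the origin of a listed thing).
The state is a dict: "time": time; "qpos": joint angles; "qvel": joint speeds; "joint_efforts": joint torques, N m; "tool_pos": TCP position; "tool_rot": TCP orientation; "contact_force": force on the tool from outside, world axes, zero at the start; "torque": the same for the moment, N m; "opening": finger opening in m; "grip_force": force on a finger pad.
Only numpy, scipy, OpenCV 4.12 (cv2) and the standard library are available. Lean on these libraries where they do the work, as an engineer would, in place of code of your own. Each camera call takes 0.05 s, during which the arm holds its last target. There are 200 camera calls.

TASK

The yellow battery tester is parked on end in the slide-jaw cradle. Slide open the jaw with the orange tab, then turn the tester to lie on its back along the middle of the bed with its dial face up, keeping hold of it until it rests on the bed and not letting it topple. Then slide the jaw shut so that the tester is held end to end between both jaws, and leave the remotes, spinner, spare batteries and mug where they are.

Things in the scene. Friction and masses are not known exactly. Their poses are not given: they have to be found in the camera images.
- cradle: Slide-jaw cradle, fixed to the cabinet: aluminium bed bar 270 mm long, 44 mm wide, flat top 14 mm above the cabinet, spanning x = -100 to +170 mm. Origin at cabinet height on the bed's centre line; x along the bed (slide direction), z up. Cradle x points to world +y, give or take 0.3 rad.
- fixed_jaw (a point): Foot of the fixed black jaw's gripping face, on the bed's top and centre line, at cradle x = -65 mm. The face looks to cradle +x, is 44 mm wide and rises to 38 mm above the cabinet; the jaw is 22 mm thick behind it. Axes as the cradle's.
- jaw (a joint): Moving jaw on the bed's +x side; m, 0 to 0.090, grows as it opens towards cradle +x. The opening between the jaws is 0.042 + value (42 to 132 mm). About 3 N of friction; it stays where it is left. Starts nearly shut (0 to 0.008). With the tester clamped end to end it reads about 0.058.
- moving_jaw (a point): Foot of the moving black jaw's gripping face, on the bed's top and centre line, at cradle x = -0.023 m + joint value. The face looks to cradle -x, is 44 mm wide and rises to 38 mm above the cabinet. Behind the 16 mm thick jaw a grey carriage (44 mm wide, top 27 mm above the cabinet) runs to 74 mm from the face.
- jaw_tab (a point): Grip point of the orange upright tab on the moving jaw's carriage: on the tab's centre line, 64 mm above the cabinet, 60 mm outward (cradle +x) from the moving jaw's gripping face. The tab is 18 mm thick along cradle x, 26 mm wide along cradle y, and stands from 27 to 79 mm above the cabinet. Axes as the cradle's.
- tester: Yellow battery tester, a loose block 40 (its x) by 54 (its y) by 100 mm (its z), about 0.22 kg; origin at its centre. Starts standing on end on the bed within 2 mm of the fixed jaw, z up, centre 64 mm above the cabinet, axes along the cradle's. Lying face up its x points up, its z along the bed and its centre is 34 mm above the cabinet: a 90 degree turn about its y.
- dial_face (a point): Centre of the tester's dial face (its +x face, 20 mm from its centre): white dial with red, orange and green marks, round red button, black battery trough, none standing out over 3 mm. At the start it looks towards the moving jaw (cradle +x). Axes as the tester's.
- remote_a: Black remote control, 170 x 44 x 18 mm, lying on the white round caddy; origin at the centre of its underside. Leave alone.
- remote_b: White remote control, 140 x 38 x 18 mm, lying on the white round caddy; origin at the centre of its underside. Leave alone.
- spinner: Chrome fidget spinner, about 80 mm across, 12 mm high, on the caddy; origin under its hub. Leave alone. The caddy is a white turntable 310 mm across, top 26 mm above the cabinet, to the right of the cradle.
- cell_a: Large blue and copper battery, 33 mm diameter, 61 mm high, standing on the cabinet beyond the cradle, 105 to 130 mm from its centre line; origin at the centre of its underside. Leave alone.
- cell_b: Second battery like the first, standing near it. Leave alone.
- mug: White mug, 82 mm diameter, 92 mm high, to the left of the cradle; origin at the centre of its underside. Leave alone.
Not all that is in view belongs to the job. What is meant by the tester is not purple, and is the larger of those in its own colour.

How it is judged:
By the outcome, as a careful person would: the job done as asked, in the order asked, and still so for the second after the job is handed in, with the robot touching nothing.
It also fails if it takes over 54 s, if anything falls off the work surface, if the arm or the gripper's body presses on something with over 40 N, if the wrist force passes 120 N, or if a joint passes its speed limit or range.

## Working session

There is one attempt and no reset: what is moved stays moved. The work goes in short steps, Python scripts to look and compute and a tool call to move; the robot and the scene stay as the last step left them, time stands still between calls to the robot, and variables do not carry over. Pictures are saved under pics/ and viewed, at most 10 in all, crops included, and the job is handed in when it is done.

Besides the shell and the picture viewer there is one more tool, called by a JSON object that holds its "fn" and its "kwargs". arm_command: Moves the arm, as the interface text tells. Its arguments: {"type":"object","properties":{"series":{"type":"array"},"hand":{"type":"number"},"squeeze":{"type":"number"}},"required":["series"]}

```bash
mkdir -p pics
cat > h.py <<'E'
from cell import *
import numpy as np, cv2
from scipy.spatial.transform import Rotation as R
def proj(p,P):
    return cv2.projectPoints(np.array(P,float).reshape(-1,3),p["rvec"],p["tvec"],p["K"],None)[0].reshape(-1,2)
def back(p,uv,z):
    M=cv2.Rodrigues(np.array(p["rvec"],float))[0]; t=np.array(p["tvec"],float).ravel()
    d=M.T@np.linalg.inv(p["K"])@np.array([uv[0],uv[1],1.]); c=-M.T@t
    return c+d*(z-c[2])/d[2]
E
python3 - <<'E'
from h import *
s=observe();print({k:np.round(v,3) for k,v in s.items()})
for n in("top","side"):
    p=read_camera(n);cv2.imwrite(f"pics/{n}0.png",p["pixels"])
    for q in("cradle","fixed_jaw","moving_jaw","jaw_tab","tester","dial_face","mug","cell_a","remote_a"):
        for f in (mark_of,):
            print(n,q,[(np.round(d["point"],3).tolist(),round(d["confidence"],2)) for d in f(p,q)][:3])
E
```

```text
{'time': np.float64(0.0), 'qpos': array([ 1.17 ,  0.343,  1.525,  0.   ,  1.275, -0.146]), 'qvel': array([-0.001,  0.001,  0.   , -0.   ,  0.001,  0.   ]), 'joint_efforts': array([ 1.0000e-03, -4.3123e+01, -2.4423e+01,  7.2000e-02,  5.6000e-02,
       -0.0000e+00]), 'tool_pos': array([0.132, 0.508, 0.292]), 'tool_rot': array([-3.14 , -0.   ,  2.887]), 'contact_force': array([ 0.444,  0.704, -0.315]), 'torque': array([-0.037,  0.025, -0.005]), 'grip_force': np.float64(0.0), 'opening': np.float64(0.092)}
top cradle [([0.543, -0.016, 0.003], 0.67)]
top fixed_jaw [([0.539, -0.083, 0.021], 0.57)]
top moving_jaw [([0.538, -0.035, 0.013], 0.79)]
top jaw_tab [([0.538, 0.023, 0.062], 0.79), ([0.667, 0.028, 0.002], 0.25)]
top tester [([0.354, -0.038, 0.053], 0.67), ([0.434, -0.118, 0.039], 0.61), ([0.538, -0.065, 0.067], 0.48)]
top dial_face [([0.536, -0.043, 0.061], 0.78), ([0.44, -0.128, 0.038], 0.62), ([0.373, -0.048, 0.046], 0.58)]
top mug []
top cell_a [([0.667, 0.03, 0.002], 0.47), ([0.656, -0.064, -0.0], 0.43)]
top remote_a [([0.584, -0.429, 0.028], 0.75), ([0.592, -0.496, 0.029], 0.57)]
side cradle [([0.539, -0.018, -0.003], 0.64)]
side fixed_jaw [([0.537, -0.082, 0.015], 0.58)]
side moving_jaw [([0.54, -0.037, 0.011], 0.68), ([0.536, -0.082, 0.014], 0.46)]
side jaw_tab [([0.538, -0.043, 0.061], 0.59), ([0.538, 0.023, 0.062], 0.57)]
side tester [([0.538, -0.059, 0.058], 0.92), ([0.352, -0.037, 0.048], 0.72), ([0.429, -0.117, 0.04], 0.61)]
side dial_face [([0.437, -0.125, 0.036], 0.91), ([0.539, -0.043, 0.061], 0.81), ([0.368, -0.047, 0.051], 0.72)]
side mug [([0.539, 0.022, 0.063], 0.74), ([0.534, 0.413, 0.001], 0.6), ([0.582, -0.427, 0.023], 0.4)]
side cell_a [([0.654, -0.063, -0.0], 0.73), ([0.663, 0.032, 0.001], 0.5)]
side remote_a [([0.584, -0.429, 0.024], 0.91), ([0.596, -0.499, 0.025], 0.59)]
```

View pics/top0.png

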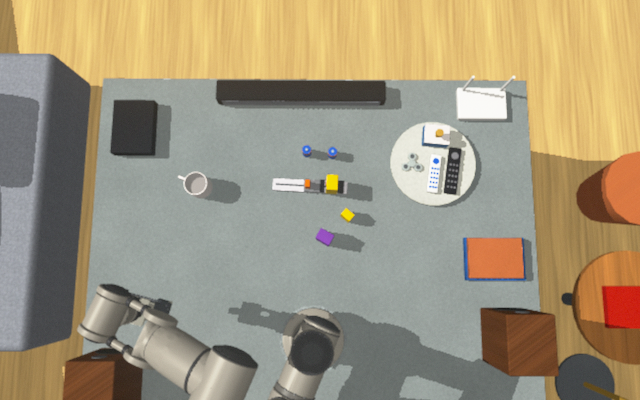

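View pics/side0.png

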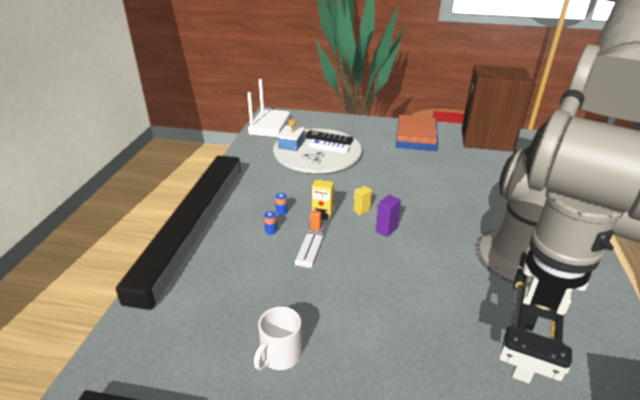

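Testers in view: yellow in the cradle (side 322,196 / top 333,184), smaller loose yellow (side 362,200 / top 348,215), purple (side 388,215 / top 325,237). I choose the larger yellow one in the cradle. I'll check it in a crop and measure the bed's direction.

Run:
```python
from h import *
p=read_camera("top");a=p["pixels"]
s=read_camera("side")
A=cv2.resize(a[160:230,260:370],None,fx=5,fy=5,interpolation=cv2.INTER_CUBIC)
B=cv2.resize(s["pixels"][170:275,255:410],(516,350),interpolation=cv2.INTER_CUBIC)
cv2.imwrite("pics/c.png",np.vstack([A,np.pad(B,((0,0),(0,550-516),(0,0)))])[:600])
for n,q in (("top",p),("side",s)):
  h=cv2.cvtColor(q["pixels"],cv2.COLOR_BGR2HSV).astype(int)
  for nm,lo,hi,z in (("orange",5,15,.079 if n=="top" else .05),("yellow",22,32,.114)):
    m=((h[...,0]>=lo)&(h[...,0]<=hi)&(h[...,1]>150)&(h[...,2]>100)).astype(np.uint8)
    k,l,st,c=cv2.connectedComponentsWithStats(m)
    for i in range(1,k):
      if 12<st[i,4]<900 and 250<c[i][0]<400 and 150<c[i][1]<260: print(n,nm,st[i],c[i].round(1),back(q,c[i],z).round(4), cv2.minAreaRect(np.argwhere(l==i)[:,::-1].astype(np.float32)))
# bed long axis from bright bare section in top view
g=a.min(axis=2)
m=(g>165);ys,xs=np.nonzero(m[170:200,265:305]);ys+=170;xs+=265
W=np.array([back(p,u,.014) for u in zip(xs,ys)])
c=W.mean(0);u,_,v=np.linalg.svd(W-c,full_matrices=False);print(len(W),c.round(4),v[0].round(3),W.min(0).round(3),W.max(0).round(3))
for n in range(2):
  for q in("fixed_jaw","moving_jaw","jaw_tab","dial_face"):
    pic=(p,s)[n];print(q,[(np.round(d["point"],3).tolist(),round(d["confidence"],2)) for d in mark_of(pic,q)][:3])
```

```text
top orange [305 180   5   8  37] [307.1 183.4] [0.5382 0.0239 0.079 ] ((307.0, 183.5), (7.0, 4.0), 90.0)
top yellow [326 175  12  19 205] [331.7 183.6] [ 0.532  -0.0616  0.114 ] ((331.5, 184.0), (18.0, 11.0), 90.0)
top yellow [341 208  13  14 108] [346.8 214.7] [ 0.4252 -0.1129  0.114 ] ((346.7500305175781, 214.75003051757812), (10.60660171508789, 9.899494171142578), 45.0)
side orange [318 201   6   5  14] [320.6 203.1] [ 0.5418 -0.063   0.05  ] ((320.5000305175781, 203.00003051757812), (4.949747085571289, 3.535533905029297), 45.0)
side orange [311 211  11  19 182] [315.5 219.7] [0.5407 0.0166 0.05  ] ((316.0, 220.0), (10.0, 18.0), 0.0)
side yellow [313 181  20  36 231] [324.6 196. ] [ 0.5208 -0.0062  0.114 ] ((322.6349792480469, 198.47567749023438), (19.02443504333496, 34.25728225708008), 3.8140745162963867)
side yellow [355 187  16  27 339] [362.1 200. ] [ 0.4216 -0.0066  0.114 ] ((362.191162109375, 200.01470947265625), (14.495638847351074, 26.383596420288086), 4.39870548248291)
382 [0.5458 0.0957 0.014 ] [ 0.052  0.999 -0.   ] [0.521 0.037 0.014] [0.569 0.153 0.014]
fixed_jaw [([0.536, -0.082, 0.012], 0.78)]
moving_jaw [([0.536, -0.036, 0.013], 0.75), ([0.653, -0.067, 0.0], 0.51)]
jaw_tab [([0.537, 0.026, 0.062], 0.55)]
dial_face [([0.372, -0.044, 0.047], 0.69), ([0.439, -0.128, 0.036], 0.57)]
fixed_jaw [([0.583, -0.428, 0.024], 0.73), ([0.535, -0.082, 0.013], 0.68)]
moving_jaw [([0.538, -0.036, 0.015], 0.84)]
jaw_tab [([0.54, 0.024, 0.064], 0.87)]
dial_face [([0.537, -0.046, 0.063], 0.88), ([0.37, -0.046, 0.054], 0.65), ([0.438, -0.13, 0.036], 0.57)]
```

View pics/c.png

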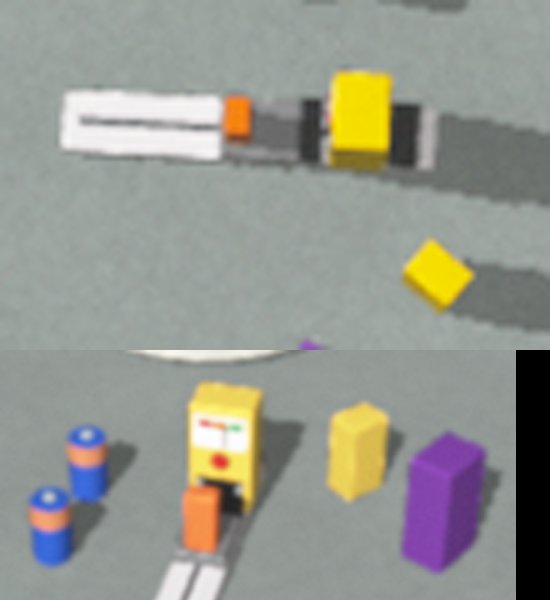

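The crop confirms it: the cradle's yellow block has the dial, red button and trough and is the larger yellow one. The bed direction is about (0.05, 1.0). Next I'll work out the move to a hover over the tab.

```bash
cat >> h.py <<'E'
cx=np.array([.052,.99865,0]);ty=np.array([.99865,-.052,0])
TAB=np.array([.5395,.024,0])
def pt(dx,dy,z): # dx along cradle x from initial tab, dy cradle y
    return TAB+cx*dx-ty*dy+[0,0,z]
def rot(th):  # tilt about tool y, deg
    return R.from_matrix(np.c_[cx,ty,[0,0,-1]])*R.from_euler('y',th,degrees=True)
def go(g,th,s=None):  # g = grasp point
    s=s or observe(); r=R.from_euler('xyz',s["tool_rot"]); t=rot(th)
    tcp=g-t.apply([0,0,.047])
    print("shift",(r.inv().apply(tcp-s["tool_pos"])*1e3).round(1),"rv",(r.inv()*t).as_rotvec(degrees=True).round(2))
def st():
    s=observe(); r=R.from_euler('xyz',s["tool_rot"]); g=s["tool_pos"]+r.apply([0,0,.047])-TAB
    print("t",round(float(s["time"]),2),"grasp rel tab cx,cy,z",np.round([g@cx*1e3,-g@ty*1e3,g[2]*1e3],1),"q",s["qpos"].round(2),"F",s["contact_force"].round(1),"open",round(float(s["opening"])*1e3,1),"rv",(rot(0).inv()*r).as_rotvec(degrees=True).round(1),"gf",round(float(s["grip_force"]),1))
E
python3 - <<'E'
from h import *
print(finger_overhang);st();go(pt(0,0,.15),0)
E
```

```text
0.0655
t 1.5 grasp rel tab cx,cy,z [462.2 431.8 245.2] q [ 1.17  0.34  1.52 -0.    1.28 -0.15] F [-0.1  0.2  0. ] open 91.9 rv [ -0.    0.  -78.4] gf 0.0
shift [-516.  -365.8   95.2] rv [ 1.000e-02 -0.000e+00  7.838e+01]
```

{"fn": "arm_command", "kwargs": {"series": [{"x":-516,"y":-366,"z":60,"rz":78.4},{"x":-516,"y":-366,"z":60,"rz":78.4},{"x":-516,"y":-366,"z":60,"rz":78.4},{"x":-516,"y":-366,"z":60,"rz":78.4},{"x":-516,"y":-366,"z":60,"rz":78.4},{"x":-516,"y":-366,"z":60,"rz":78.4},{"x":-516,"y":-366,"z":60,"rz":78.4},{"x":-516,"y":-366,"z":60,"rz":78.4},{"x":-516,"y":-366,"z":60,"rz":78.4},{"x":-516,"y":-366,"z":60,"rz":78.4},{"x":-516,"y":-366,"z":60,"rz":78.4},{"x":-516,"y":-366,"z":60,"rz":78.4},{"x":-516,"y":-366,"z":60,"rz":78.4},{"x":-516,"y":-366,"z":60,"rz":78.4},{"x":-516,"y":-366,"z":60,"rz":78.4},{"x":-516,"y":-366,"z":95,"rz":78.4},{"x":-516,"y":-366,"z":95,"rz":78.4},{"x":-516,"y":-366,"z":95,"rz":78.4}], "hand": 70}}

```text
invalid input
```

Run:
```python
from h import *
st();go(pt(0,0,.066),0)
```

```text
t 1.5 grasp rel tab cx,cy,z [462.2 431.8 245.2] q [ 1.17  0.34  1.52 -0.    1.28 -0.15] F [-0.1  0.2  0. ] open 91.9 rv [ -0.    0.  -78.4] gf 0.0
shift [-516.  -365.8  179.2] rv [ 1.000e-02 -0.000e+00  7.838e+01]
```

{"fn": "arm_command", "kwargs": {"series": [{"x":-50,"y":-35,"z":5,"rx":0,"ry":0,"rz":8}], "hand": 70, "squeeze": 30}}

```text
time: 1.6
tool_pos: [0.163, 0.4725, 0.2883]
tool_rot: [3.139, -0.001, 2.75]
contact_force: [2.3, 0.5, -0.2]
opening: 0.0875
grip_force: 0.0
```

Run:
```python
from h import *
go(pt(0,0,.17),0)
```

```text
shift [-519.2 -271.3   69.9] rv [ 0.1  -0.17 70.57]
```

{"fn": "arm_command", "kwargs": {"series": [{"x":-519,"y":-271,"z":70,"rx":0,"ry":0,"rz":70.5},{"x":-519,"y":-271,"z":70,"rx":0,"ry":0,"rz":70.5},{"x":-519,"y":-271,"z":70,"rx":0,"ry":0,"rz":70.5},{"x":-519,"y":-271,"z":70,"rx":0,"ry":0,"rz":70.5},{"x":-519,"y":-271,"z":70,"rx":0,"ry":0,"rz":70.5},{"x":-519,"y":-271,"z":70,"rx":0,"ry":0,"rz":70.5},{"x":-519,"y":-271,"z":70,"rx":0,"ry":0,"rz":70.5},{"x":-519,"y":-271,"z":70,"rx":0,"ry":0,"rz":70.5},{"x":-519,"y":-271,"z":70,"rx":0,"ry":0,"rz":70.5},{"x":-519,"y":-271,"z":70,"rx":0,"ry":0,"rz":70.5},{"x":-519,"y":-271,"z":70,"rx":0,"ry":0,"rz":70.5},{"x":-519,"y":-271,"z":70,"rx":0,"ry":0,"rz":70.5},{"x":-519,"y":-271,"z":70,"rx":0,"ry":0,"rz":70.5},{"x":-519,"y":-271,"z":70,"rx":0,"ry":0,"rz":70.5},{"x":-519,"y":-271,"z":70,"rx":0,"ry":0,"rz":70.5},{"x":-519,"y":-271,"z":70,"rx":0,"ry":0,"rz":70.5}], "hand": 70, "squeeze": 30}}

```text
time: 3.2
tool_pos: [0.539, 0.0216, 0.2185]
tool_rot: [3.141, -0.0, 1.518]
contact_force: [-0.2, 0.5, -0.4]
opening: 0.0699
grip_force: 0.0
```

Run:
```python
from h import *
st();go(pt(0,0,.066),0)
```

```text
t 3.2 grasp rel tab cx,cy,z [ -2.4   0.3 171.5] q [-0.1   0.44  1.59  0.    1.11 -0.05] F [-0.2  0.5 -0.4] open 69.9 rv [-0.  0.  0.] gf 0.0
shift [  2.4   0.3 105.5] rv [ 0.01 -0.01 -0.03]
```

{"fn": "arm_command", "kwargs": {"series": [{"x":2,"y":0,"z":50,"rx":0,"ry":0,"rz":0},{"x":2,"y":0,"z":90,"rx":0,"ry":0,"rz":0},{"x":2,"y":0,"z":106,"rx":0,"ry":0,"rz":0},{"x":2,"y":0,"z":106,"rx":0,"ry":0,"rz":0}]}}

```text
time: 3.6
tool_pos: [0.5379, 0.0236, 0.1101]
tool_rot: [-3.137, -0.0, 1.518]
contact_force: [-0.1, 0.5, -0.4]
opening: 0.07
grip_force: 0.0
```

{"fn": "arm_command", "kwargs": {"series": [{"x":0,"y":0,"z":0,"rx":0,"ry":0,"rz":0},{"x":0,"y":0,"z":0,"rx":0,"ry":0,"rz":0},{"x":0,"y":0,"z":0,"rx":0,"ry":0,"rz":0},{"x":0,"y":0,"z":0,"rx":0,"ry":0,"rz":0},{"x":0,"y":0,"z":0,"rx":0,"ry":0,"rz":0},{"x":0,"y":0,"z":0,"rx":0,"ry":0,"rz":0}], "hand": 10, "squeeze": 30}}

```text
time: 4.2
tool_pos: [0.5398, 0.0225, 0.1124]
tool_rot: [3.141, -0.0, 1.517]
contact_force: [-0.2, -0.3, -1.1]
opening: 0.0264
grip_force: 0.4
```

Run:
```python
from h import *
st()
```

```text
t 4.2 grasp rel tab cx,cy,z [-1.5 -0.4 65.4] q [-0.1   0.58  1.7   0.    0.86 -0.05] F [-0.2 -0.3 -1.1] open 26.4 rv [-0.   0.   0.1] gf 0.4
```

{"fn": "arm_command", "kwargs": {"series": [{"x":0,"y":0,"z":0,"rx":0,"ry":0,"rz":0},{"x":0,"y":0,"z":0,"rx":0,"ry":0,"rz":0},{"x":5,"y":0,"z":0,"rx":0,"ry":0,"rz":0},{"x":15,"y":0,"z":0,"rx":0,"ry":0,"rz":0},{"x":25,"y":0,"z":0,"rx":0,"ry":0,"rz":0},{"x":35,"y":0,"z":0,"rx":0,"ry":0,"rz":0},{"x":45,"y":0,"z":0,"rx":0,"ry":0,"rz":0},{"x":55,"y":0,"z":0,"rx":0,"ry":0,"rz":0},{"x":65,"y":0,"z":0,"rx":0,"ry":0,"rz":0},{"x":74,"y":0,"z":0,"rx":0,"ry":0,"rz":0},{"x":80,"y":0,"z":0,"rx":0,"ry":0,"rz":0},{"x":83,"y":0,"z":0,"rx":0,"ry":0,"rz":0},{"x":83,"y":0,"z":0,"rx":0,"ry":0,"rz":0}]}}

```text
time: 5.5
tool_pos: [0.5438, 0.1062, 0.1124]
tool_rot: [-3.141, -0.0, 1.517]
contact_force: [-3.7, 1.6, 6.6]
opening: 0.0259
grip_force: 30.0
```

Run:
```python
from h import *
st()
for n in("top","side"):
    p=read_camera(n);cv2.imwrite(f"pics/{n}1.png",p["pixels"])
    for q in("jaw_tab","moving_jaw"):
        print(n,q,[(np.round(d["point"],3).tolist(),round(d["confidence"],2)) for d in mark_of(p,q)][:2])
```

```text
t 5.5 grasp rel tab cx,cy,z [82.4  0.  65.4] q [0.05 0.6  1.66 0.   0.89 0.11] F [-3.7  1.6  6.6] open 25.9 rv [0.  0.  0.1] gf 30.0
top jaw_tab []
top moving_jaw [([0.541, 0.047, 0.012], 0.58), ([0.536, -0.043, 0.064], 0.26)]
side jaw_tab [([0.542, 0.105, 0.062], 0.88)]
side moving_jaw [([0.543, 0.052, 0.012], 0.68)]
```

{"fn": "arm_command", "kwargs": {"series": [{"x":0,"y":0,"z":0,"rx":0,"ry":0,"rz":0},{"x":0,"y":0,"z":0,"rx":0,"ry":0,"rz":0},{"x":0,"y":0,"z":0,"rx":0,"ry":0,"rz":0},{"x":0,"y":0,"z":-30,"rx":0,"ry":0,"rz":0},{"x":0,"y":0,"z":-70,"rx":0,"ry":0,"rz":0},{"x":0,"y":0,"z":-120,"rx":0,"ry":0,"rz":0},{"x":0,"y":0,"z":-150,"rx":0,"ry":0,"rz":0},{"x":0,"y":0,"z":-150,"rx":0,"ry":0,"rz":0}], "hand": 90}}

```text
time: 6.6
tool_pos: [0.5462, 0.1056, 0.2671]
tool_rot: [3.132, -0.001, 1.517]
contact_force: [0.0, 0.4, -0.1]
opening: 0.0852
grip_force: 0.0
```

Run:
```python
from h import *
st();u=np.array([np.cos(np.pi/6),.5])
go(pt(-.085+.866*.12,0,.076+.06),-60)
go(pt(-.085+.866*.12,0,.17),-60)
```

```text
t 6.6 grasp rel tab cx,cy,z [ 81.9  -2.9 220.1] q [0.05 0.42 1.48 0.   1.23 0.11] F [ 0.   0.4 -0.1] open 85.2 rv [-0.6  0.1  0.1] gf 0.0
shift [-22.3  -3.4 107.5] rv [  0.44 -60.07  -0.41]
shift [-22.3  -3.1  73.5] rv [  0.44 -60.07  -0.41]
```

View pics/side1.png

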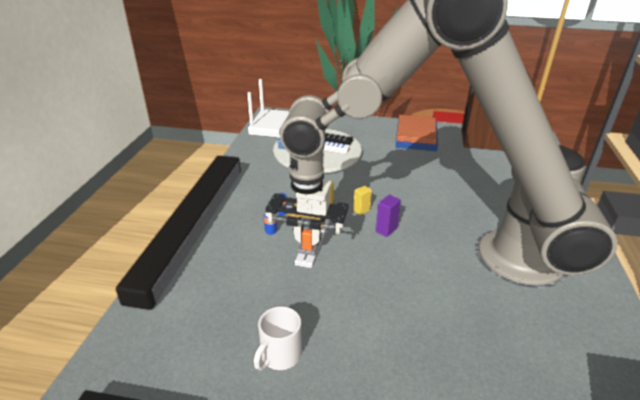

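The jaw is open: the tab is now at about (307,240) and the tester still stands behind the gripper. Next I'll tilt the tool to approach the dial side.

{"fn": "arm_command", "kwargs": {"series": [{"x":-22,"y":-3,"z":73,"rx":0,"ry":-8.5,"rz":0},{"x":-22,"y":-3,"z":30,"rx":0,"ry":-17,"rz":0},{"x":-22,"y":-3,"z":30,"rx":0,"ry":-25.5,"rz":0},{"x":-22,"y":-3,"z":40,"rx":0,"ry":-34,"rz":0},{"x":-22,"y":-3,"z":50,"rx":0,"ry":-42.5,"rz":0},{"x":-22,"y":-3,"z":60,"rx":0,"ry":-51,"rz":0},{"x":-22,"y":-3,"z":73,"rx":0,"ry":-60,"rz":0},{"x":-22,"y":-3,"z":73,"rx":0,"ry":-60,"rz":0},{"x":-22,"y":-3,"z":73,"rx":0,"ry":-60,"rz":0},{"x":-22,"y":-3,"z":73,"rx":0,"ry":-60,"rz":0}], "hand": 90}}

```text
time: 7.6
tool_pos: [0.5404, 0.0832, 0.1902]
tool_rot: [3.138, 1.044, 1.513]
contact_force: [-0.3, -0.6, 0.6]
opening: 0.0899
grip_force: 0.0
```

Run:
```python
from h import *
st()
p=read_camera("side")
for q in("tester","dial_face","fixed_jaw"):
    print(q,[(np.round(d["point"],3).tolist(),round(d["confidence"],2)) for d in mark_of(p,q)][:3])
go(pt(-.085+.866*.1,0,.076+.05),-60);go(pt(-.085,0,.076),-60)
```

```text
t 7.6 grasp rel tab cx,cy,z [ 18.6   2.2 166.6] q [ 0.38  0.77  1.46 -0.9   1.55  0.77] F [-0.3 -0.6  0.6] open 89.9 rv [ -0.  -59.8   0.2] gf 0.0
tester [([0.352, -0.038, 0.052], 0.8), ([0.54, -0.061, 0.06], 0.75)]
dial_face [([0.436, -0.125, 0.038], 0.79), ([0.369, -0.051, 0.054], 0.79), ([0.536, -0.044, 0.06], 0.72)]
fixed_jaw [([0.536, -0.085, 0.016], 0.77)]
shift [27.3  2.1 35.2] rv [-0.07 -0.14 -0.23]
shift [ 27.    2.3 135.2] rv [-0.07 -0.14 -0.23]
```

{"fn": "arm_command", "kwargs": {"series": [{"x":27,"y":4,"z":20,"rx":0,"ry":0,"rz":0},{"x":27,"y":4,"z":40,"rx":0,"ry":0,"rz":0},{"x":27,"y":4,"z":65,"rx":0,"ry":0,"rz":0},{"x":27,"y":4,"z":90,"rx":0,"ry":0,"rz":0},{"x":27,"y":4,"z":90,"rx":0,"ry":0,"rz":0}]}}

```text
time: 8.3
tool_pos: [0.5397, 0.0166, 0.1202]
tool_rot: [-3.138, 1.047, 1.517]
contact_force: [0.1, -0.8, 0.3]
opening: 0.0898
grip_force: 0.0
```

Run:
```python
from h import *
st();go(pt(-.085,-.002,.076),-60)
p=read_camera("side");cv2.imwrite("pics/s2.png",cv2.resize(p["pixels"][130:290,230:430],None,fx=3,fy=3))
```

```text
t 8.3 grasp rel tab cx,cy,z [-48.1  -0.3  96.7] q [ 0.27  0.84  1.57 -0.98  1.39  0.87] F [ 0.1 -0.8  0.3] open 89.8 rv [  0.3 -60.    0.2] gf 0.0
shift [-0.5  1.7 42.3] rv [-0.33 -0.01 -0.06]
```

View pics/s2.png

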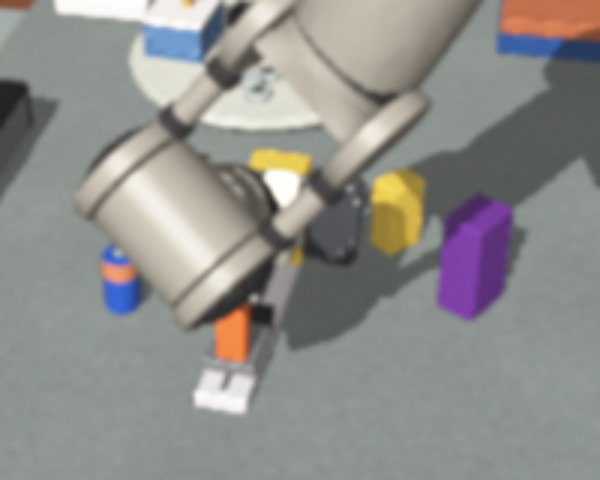

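The gripper straddles the tester from the dial side. Joint 4 is near its limit, so I'll finish the approach at a 54° tilt.

Run:
```python
from h import *
go(pt(-.085,-.002,.076),-54)
```

```text
shift [-5.3  1.1 44.1] rv [-0.23  5.97 -0.13]
```

{"fn": "arm_command", "kwargs": {"series": [{"x":-5,"y":1,"z":5,"rx":0,"ry":6,"rz":0},{"x":-5,"y":1,"z":20,"rx":0,"ry":6,"rz":0},{"x":-5,"y":1,"z":32,"rx":0,"ry":6,"rz":0},{"x":-5,"y":1,"z":40,"rx":0,"ry":6,"rz":0},{"x":-5,"y":1,"z":43,"rx":0,"ry":6,"rz":0},{"x":-5,"y":1,"z":43,"rx":0,"ry":6,"rz":0},{"x":-5,"y":1,"z":43,"rx":0,"ry":6,"rz":0}]}}

```text
time: 9.05
tool_pos: [0.5394, -0.0205, 0.1033]
tool_rot: [-3.141, 0.943, 1.517]
contact_force: [0.5, -0.2, 0.3]
opening: 0.0901
grip_force: 0.0
```

Run:
```python
from h import *
st();go(pt(-.085,-.002,.076),-54)
p=read_camera("top");cv2.imwrite("pics/t3.png",cv2.resize(p["pixels"][130:250,240:400],None,fx=4,fy=4))
```

```text
t 9.05 grasp rel tab cx,cy,z [-82.5  -2.2  75.7] q [ 0.19  0.81  1.63 -0.98  1.24  0.85] F [ 0.5 -0.2  0.3] open 90.1 rv [  0.1 -54.    0.1] gf 0.0
shift [-1.7 -0.3  1.9] rv [-0.09  0.02 -0.05]
```

View pics/t3.png

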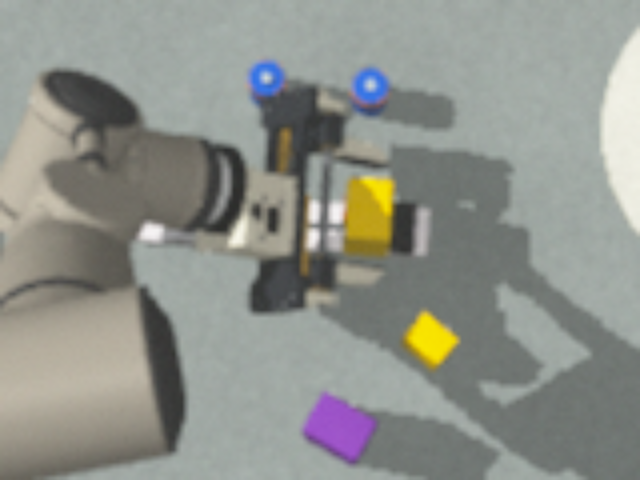

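The fingers straddle the tester evenly (fingers at rows 152 and 275, tester 178–250). Next: close, then lift.

{"fn": "arm_command", "kwargs": {"series": [{"x":0,"y":0,"z":0,"rx":0,"ry":0,"rz":0},{"x":0,"y":0,"z":0,"rx":0,"ry":0,"rz":0},{"x":0,"y":0,"z":0,"rx":0,"ry":0,"rz":0},{"x":0,"y":0,"z":0,"rx":0,"ry":0,"rz":0},{"x":0,"y":0,"z":0,"rx":0,"ry":0,"rz":0},{"x":0,"y":0,"z":0,"rx":0,"ry":0,"rz":0},{"x":0,"y":0,"z":0,"rx":0,"ry":0,"rz":0}], "hand": 35, "squeeze": 40}}

```text
time: 9.8
tool_pos: [0.5394, -0.0207, 0.1036]
tool_rot: [3.141, 0.942, 1.516]
contact_force: [-0.2, 0.3, 0.4]
opening: 0.0533
grip_force: 40.0
```

Run:
```python
from h import *
st()
s=observe(); r=R.from_euler('xyz',s["tool_rot"])
print("up 80:",r.inv().apply([0,0,80]).round(1))
```

```text
t 9.8 grasp rel tab cx,cy,z [-82.7  -2.1  76. ] q [ 0.19  0.81  1.63 -0.98  1.24  0.85] F [-0.2  0.3  0.4] open 53.3 rv [  0.1 -54.    0.1] gf 40.0
up 80: [-64.7   0.  -47. ]
```

{"fn": "arm_command", "kwargs": {"series": [{"x":-6,"y":0,"z":-5,"rx":0,"ry":0,"rz":0},{"x":-16,"y":0,"z":-12,"rx":0,"ry":0,"rz":0},{"x":-28,"y":0,"z":-20,"rx":0,"ry":0,"rz":0},{"x":-42,"y":0,"z":-30,"rx":0,"ry":0,"rz":0},{"x":-56,"y":0,"z":-41,"rx":0,"ry":0,"rz":0},{"x":-65,"y":0,"z":-47,"rx":0,"ry":0,"rz":0},{"x":-65,"y":0,"z":-47,"rx":0,"ry":0,"rz":0}]}}

```text
time: 10.5
tool_pos: [0.54, -0.0208, 0.1861]
tool_rot: [3.135, 0.942, 1.511]
contact_force: [-0.2, -0.1, -1.6]
opening: 0.0539
grip_force: 40.0
```

Run:
```python
from h import *
st()
s=observe(); r=R.from_euler('xyz',s["tool_rot"])
# 15 rows: turn 90 deg about tool y, grasp point moving to dx=-52
g0=s["tool_pos"]+r.apply([0,0,.047]); g1=pt(-.052,-.002,.156)
for k in range(1,16):
    f=k/15; t=rot(-54+90*f); g=g0+(g1-g0)*f; tcp=g-t.apply([0,0,.047])
    print((r.inv().apply(tcp-s["tool_pos"])*1e3).round(0),(r.inv()*t).as_rotvec(degrees=True).round(1))
```

```text
t 10.5 grasp rel tab cx,cy,z [-82.7  -2.9 158.4] q [ 0.19  0.68  1.6  -0.94  1.33  0.71] F [-0.2 -0.1 -1.6] open 53.9 rv [ -0.2 -54.    0.2] gf 40.0
[-4. -0. -1.] [ 0.1  6.  -0.2]
[-7. -0. -2.] [ 0.1 12.  -0.2]
[-10.  -0.  -2.] [ 0.1 18.  -0.2]
[-14.  -0.  -2.] [ 0.1 24.  -0.2]
[-17.  -0.  -2.] [ 0.1 30.  -0.2]
[-20.  -0.  -0.] [ 0.1 36.  -0.2]
[-22.  -0.   1.] [ 0.1 42.  -0.2]
[-24.  -0.   3.] [ 0.1 48.  -0.2]
[-26.  -0.   5.] [ 0.2 54.  -0.2]
[-27.  -0.   8.] [ 0.2 60.  -0.2]
[-28.  -0.  11.] [ 0.2 66.  -0.2]
[-29.  -1.  14.] [ 0.2 72.  -0.2]
[-29.  -1.  17.] [ 0.2 78.  -0.2]
[-28.  -1.  20.] [ 0.2 84.  -0.2]
[-27.  -1.  24.] [ 0.2 90.  -0.2]
```

{"fn": "arm_command", "kwargs": {"series": [{"x":-4,"y":0,"z":-1,"rx":0,"ry":6,"rz":0},{"x":-7,"y":0,"z":-2,"rx":0,"ry":12,"rz":0},{"x":-10,"y":0,"z":-2,"rx":0,"ry":18,"rz":0},{"x":-14,"y":0,"z":-2,"rx":0,"ry":24,"rz":0},{"x":-17,"y":0,"z":-2,"rx":0,"ry":30,"rz":0},{"x":-20,"y":0,"z":0,"rx":0,"ry":36,"rz":0},{"x":-22,"y":0,"z":1,"rx":0,"ry":42,"rz":0},{"x":-24,"y":0,"z":3,"rx":0,"ry":48,"rz":0},{"x":-26,"y":0,"z":5,"rx":0,"ry":54,"rz":0},{"x":-27,"y":0,"z":8,"rx":0,"ry":60,"rz":0},{"x":-28,"y":0,"z":11,"rx":0,"ry":66,"rz":0},{"x":-29,"y":0,"z":14,"rx":0,"ry":72,"rz":0},{"x":-29,"y":0,"z":17,"rx":0,"ry":78,"rz":0},{"x":-28,"y":0,"z":20,"rx":0,"ry":84,"rz":0},{"x":-27,"y":0,"z":24,"rx":0,"ry":90,"rz":0},{"x":-27,"y":0,"z":24,"rx":0,"ry":90,"rz":0},{"x":-27,"y":0,"z":24,"rx":0,"ry":90,"rz":0}]}}

```text
time: 12.2
tool_pos: [0.5371, -0.0565, 0.1908]
tool_rot: [-3.139, -0.626, 1.515]
contact_force: [0.9, 1.0, -2.5]
opening: 0.0535
grip_force: 40.0
```

Run:
```python
from h import *
st()
p=read_camera("side");cv2.imwrite("pics/s4.png",cv2.resize(p["pixels"][130:290,230:430],None,fx=3,fy=3))
for n in ("side","top"):
  p=read_camera(n)
  for q in("tester","dial_face","moving_jaw","fixed_jaw"):
    print(n,q,[(np.round(d["point"],3).tolist(),round(d["confidence"],2)) for d in mark_of(p,q)][:3])
go(pt(-.052,-.002,.05),36)
```

```text
t 12.2 grasp rel tab cx,cy,z [-53.   -1.8 152.7] q [-0.5   0.57  1.6   0.58  1.32 -0.69] F [ 0.9  1.  -2.5] open 53.5 rv [ 0.1 35.9  0.2] gf 40.0
side tester [([0.429, -0.116, 0.038], 0.95), ([0.349, -0.039, 0.049], 0.82), ([0.544, -0.016, 0.149], 0.8)]
side dial_face [([0.436, -0.127, 0.035], 0.87), ([0.54, -0.015, 0.17], 0.66), ([0.367, -0.049, 0.056], 0.62)]
side moving_jaw [([0.542, 0.052, 0.012], 0.74)]
side fixed_jaw [([0.538, -0.085, 0.012], 0.97)]
top tester [([0.54, -0.018, 0.154], 0.84)]
top dial_face [([0.537, -0.016, 0.166], 0.82)]
top moving_jaw [([0.539, 0.048, 0.01], 0.6), ([0.581, -0.432, 0.028], 0.55)]
top fixed_jaw []
shift [-60.6  -0.2  84.1] rv [ 0.07  0.02 -0.07]
```

View pics/s4.png

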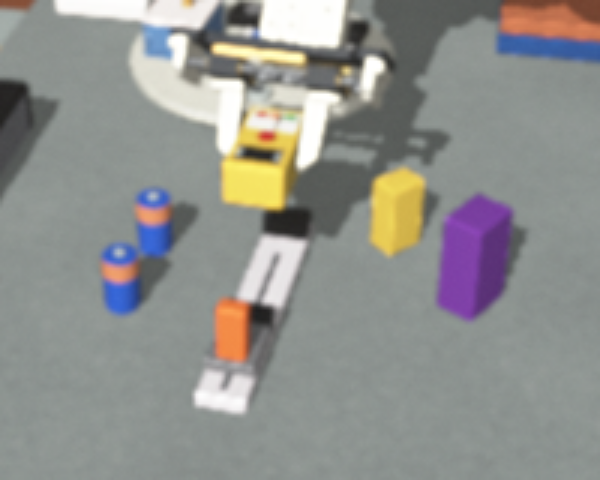

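It's held level, face up, over the middle of the bed, with the jaw open. Now lowering it.

{"fn": "arm_command", "kwargs": {"series": [{"x":-12,"y":0,"z":16,"rx":0,"ry":0,"rz":0},{"x":-24,"y":0,"z":33,"rx":0,"ry":0,"rz":0},{"x":-36,"y":0,"z":49,"rx":0,"ry":0,"rz":0},{"x":-48,"y":0,"z":66,"rx":0,"ry":0,"rz":0},{"x":-57,"y":0,"z":78,"rx":0,"ry":0,"rz":0},{"x":-63,"y":0,"z":87,"rx":0,"ry":0,"rz":0},{"x":-64.5,"y":0,"z":89,"rx":0,"ry":0,"rz":0},{"x":-64.5,"y":0,"z":89,"rx":0,"ry":0,"rz":0},{"x":-64.5,"y":0,"z":89,"rx":0,"ry":0,"rz":0}]}}

```text
time: 13.65
tool_pos: [0.5379, -0.0561, 0.0823]
tool_rot: [3.14, -0.628, 1.518]
contact_force: [0.7, -0.7, -1.7]
opening: 0.0536
grip_force: 40.0
```

Run:
```python
from h import *
st()
```

```text
t 13.65 grasp rel tab cx,cy,z [-52.5  -2.6  44.2] q [-0.5   0.74  1.66  0.62  1.13 -0.83] F [ 0.7 -0.7 -1.7] open 53.6 rv [-0.1 36.   0.1] gf 40.0
```

Lowering in 1 mm steps and watching the force.

{"fn": "arm_command", "kwargs": {"series": [{"x":-1.2,"y":0,"z":1.6,"rx":0,"ry":0,"rz":0},{"x":-2.4,"y":0,"z":3.2,"rx":0,"ry":0,"rz":0},{"x":-3.5,"y":0,"z":4.9,"rx":0,"ry":0,"rz":0},{"x":-3.5,"y":0,"z":4.9,"rx":0,"ry":0,"rz":0}]}}

```text
time: 14.05
tool_pos: [0.5377, -0.0562, 0.0768]
tool_rot: [3.14, -0.629, 1.517]
contact_force: [-2.3, -2.1, 6.5]
opening: 0.0537
grip_force: 40.0
```

{"fn": "arm_command", "kwargs": {"series": [{"x":-0.6,"y":0,"z":0.8,"rx":0,"ry":0,"rz":0},{"x":-1.2,"y":0,"z":1.6,"rx":0,"ry":0,"rz":0},{"x":-1.2,"y":0,"z":1.6,"rx":0,"ry":0,"rz":0}]}}

```text
time: 14.35
tool_pos: [0.5377, -0.0562, 0.0766]
tool_rot: [3.139, -0.631, 1.519]
contact_force: [-4.9, -5.7, 22.1]
opening: 0.0537
grip_force: 40.0
```

Run:
```python
from h import *
st()
```

```text
t 14.35 grasp rel tab cx,cy,z [-52.5  -2.4  38.7] q [-0.5   0.75  1.66  0.63  1.13 -0.84] F [-4.9 -5.7 22.1] open 53.7 rv [-0.1 36.1  0. ] gf 40.0
```

{"fn": "arm_command", "kwargs": {"series": [{"x":0.6,"y":0,"z":-0.8,"rx":0,"ry":0,"rz":0},{"x":0.6,"y":0,"z":-0.8,"rx":0,"ry":0,"rz":0}]}}

```text
time: 14.55
tool_pos: [0.5377, -0.0562, 0.0767]
tool_rot: [3.14, -0.63, 1.518]
contact_force: [-4.4, -4.5, 14.3]
opening: 0.0538
grip_force: 40.0
```

Run:
```python
from h import *
st()
for n in ("side","top"):
  p=read_camera(n)
  if n=="side":cv2.imwrite("pics/s5.png",cv2.resize(p["pixels"][150:270,250:370],None,fx=5,fy=5))
  for q in("tester","dial_face","moving_jaw","fixed_jaw"):
    print(n,q,[(np.round(d["point"],3).tolist(),round(d["confidence"],2)) for d in mark_of(p,q)][:3])
```

```text
t 14.55 grasp rel tab cx,cy,z [-52.5  -2.4  38.7] q [-0.5   0.75  1.66  0.63  1.12 -0.84] F [-4.4 -4.5 14.3] open 53.8 rv [-0.1 36.1  0.1] gf 40.0
side tester [([0.352, -0.04, 0.052], 0.86), ([0.543, -0.013, 0.032], 0.64), ([0.431, -0.117, 0.037], 0.55)]
side dial_face [([0.439, -0.126, 0.036], 0.93), ([0.367, -0.048, 0.053], 0.86), ([0.538, -0.019, 0.051], 0.71)]
side moving_jaw [([0.54, 0.05, 0.012], 0.56)]
side fixed_jaw [([0.537, -0.081, 0.014], 0.82)]
top tester [([0.356, -0.038, 0.054], 0.56), ([0.54, -0.022, 0.036], 0.48)]
top dial_face [([0.538, -0.018, 0.051], 0.53), ([0.37, -0.048, 0.049], 0.51)]
top moving_jaw [([0.542, 0.049, 0.011], 0.6)]
top fixed_jaw []
```

View pics/s5.png

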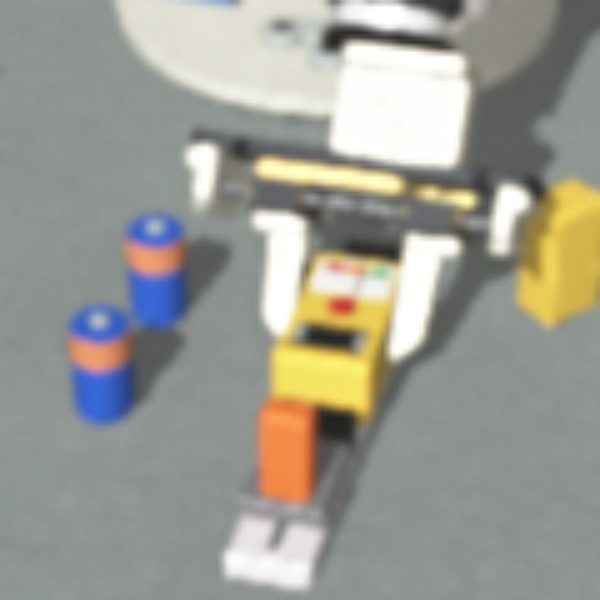

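The tester lies face up on the bed (dial at ~(350,275) in the crop), and the forces confirm it's resting there. Releasing and rising straight up.

{"fn": "arm_command", "kwargs": {"series": [{"x":0.6,"y":0,"z":-0.8,"rx":0,"ry":0,"rz":0},{"x":0.6,"y":0,"z":-0.8,"rx":0,"ry":0,"rz":0},{"x":0.6,"y":0,"z":-0.8,"rx":0,"ry":0,"rz":0},{"x":0.6,"y":0,"z":-0.8,"rx":0,"ry":0,"rz":0},{"x":6,"y":0,"z":-8,"rx":0,"ry":0,"rz":0},{"x":18,"y":0,"z":-24,"rx":0,"ry":0,"rz":0},{"x":36,"y":0,"z":-49,"rx":0,"ry":0,"rz":0},{"x":60,"y":0,"z":-83,"rx":0,"ry":0,"rz":0},{"x":75,"y":0,"z":-103,"rx":0,"ry":0,"rz":0},{"x":75,"y":0,"z":-103,"rx":0,"ry":0,"rz":0}], "hand": 78}}

```text
time: 16.05
tool_pos: [0.5387, -0.0562, 0.206]
tool_rot: [3.133, -0.626, 1.522]
contact_force: [0.5, -0.7, -0.2]
opening: 0.0778
grip_force: 0.0
```

Run:
```python
from h import *
st()
for n in ("side","top"):
  p=read_camera(n)
  for q in("tester","dial_face","jaw_tab"):
    print(n,q,[(np.round(d["point"],3).tolist(),round(d["confidence"],2)) for d in mark_of(p,q)][:3])
go(pt(.083,0,.15),0)
```

```text
t 16.05 grasp rel tab cx,cy,z [-52.6  -3.7 168. ] q [-0.5   0.55  1.58  0.58  1.35 -0.68] F [ 0.5 -0.7 -0.2] open 77.8 rv [-0.4 35.9 -0. ] gf 0.0
side tester [([0.428, -0.114, 0.036], 0.97), ([0.542, -0.016, 0.034], 0.84), ([0.348, -0.037, 0.05], 0.64)]
side dial_face [([0.544, -0.02, 0.051], 0.76), ([0.441, -0.128, 0.037], 0.6), ([0.368, -0.048, 0.053], 0.58)]
side jaw_tab [([0.544, 0.107, 0.064], 0.6)]
top tester [([0.539, -0.019, 0.038], 0.75)]
top dial_face [([0.538, -0.018, 0.055], 0.84), ([0.542, 0.106, 0.064], 0.65)]
top jaw_tab [([0.542, 0.102, 0.061], 0.52)]
shift [129.2  -2.2  99.1] rv [ -0.06 -36.05  -0.15]
```

{"fn": "arm_command", "kwargs": {"series": [{"x":40,"y":-2,"z":20,"rx":0,"ry":-8,"rz":0},{"x":80,"y":-2,"z":45,"rx":0,"ry":-16,"rz":0},{"x":115,"y":-2,"z":75,"rx":0,"ry":-24,"rz":0},{"x":129,"y":-2,"z":95,"rx":0,"ry":-32,"rz":0},{"x":129,"y":-2,"z":99,"rx":0,"ry":-36,"rz":0},{"x":129,"y":-2,"z":99,"rx":0,"ry":-36,"rz":0},{"x":129,"y":-2,"z":99,"rx":0,"ry":-36,"rz":0},{"x":129,"y":-2,"z":99,"rx":0,"ry":-36,"rz":0}]}}

```text
time: 17.25
tool_pos: [0.5444, 0.1054, 0.1976]
tool_rot: [-3.141, -0.001, 1.515]
contact_force: [0.3, -0.4, 0.2]
opening: 0.0781
grip_force: 0.0
```

Run:
```python
from h import *
st();go(pt(.082,0,.065),0)
```

```text
t 17.25 grasp rel tab cx,cy,z [ 81.6  -0.6 150.6] q [0.05 0.49 1.58 0.   1.08 0.11] F [ 0.3 -0.4  0.2] open 78.1 rv [0.  0.1 0.2] gf 0.0
shift [ 0.4 -0.6 85.6] rv [-0.04 -0.08 -0.23]
```

{"fn": "arm_command", "kwargs": {"series": [{"x":0.4,"y":-0.6,"z":40,"rx":0,"ry":0,"rz":0},{"x":0.4,"y":-0.6,"z":75,"rx":0,"ry":0,"rz":0},{"x":0.4,"y":-0.6,"z":86,"rx":0,"ry":0,"rz":0},{"x":0.4,"y":-0.6,"z":86,"rx":0,"ry":0,"rz":0},{"x":0.4,"y":-0.6,"z":86,"rx":0,"ry":0,"rz":0}]}}

```text
time: 17.75
tool_pos: [0.5447, 0.1063, 0.113]
tool_rot: [3.14, -0.001, 1.515]
contact_force: [0.5, 0.4, -0.6]
opening: 0.078
grip_force: 0.0
```

{"fn": "arm_command", "kwargs": {"series": [{"x":0,"y":0,"z":0,"rx":0,"ry":0,"rz":0},{"x":0,"y":0,"z":0,"rx":0,"ry":0,"rz":0},{"x":0,"y":0,"z":0,"rx":0,"ry":0,"rz":0},{"x":0,"y":0,"z":0,"rx":0,"ry":0,"rz":0},{"x":0,"y":0,"z":0,"rx":0,"ry":0,"rz":0},{"x":0,"y":0,"z":0,"rx":0,"ry":0,"rz":0},{"x":0,"y":0,"z":0,"rx":0,"ry":0,"rz":0},{"x":0,"y":0,"z":0,"rx":0,"ry":0,"rz":0}], "hand": 10, "squeeze": 40}}

```text
time: 18.55
tool_pos: [0.5438, 0.107, 0.1117]
tool_rot: [3.142, -0.0, 1.517]
contact_force: [-0.2, -0.1, -0.6]
opening: 0.026
grip_force: 40.0
```

Run:
```python
from h import *
st()
```

```text
t 18.55 grasp rel tab cx,cy,z [83.1  0.1 64.7] q [0.06 0.6  1.66 0.   0.88 0.11] F [-0.2 -0.1 -0.6] open 26.0 rv [-0.   0.   0.1] gf 40.0
```

{"fn": "arm_command", "kwargs": {"series": [{"x":-3,"y":0,"z":0,"rx":0,"ry":0,"rz":0},{"x":-7,"y":0,"z":0,"rx":0,"ry":0,"rz":0},{"x":-11,"y":0,"z":0,"rx":0,"ry":0,"rz":0},{"x":-15,"y":0,"z":0,"rx":0,"ry":0,"rz":0},{"x":-19,"y":0,"z":0,"rx":0,"ry":0,"rz":0},{"x":-22,"y":0,"z":0,"rx":0,"ry":0,"rz":0},{"x":-22,"y":0,"z":0,"rx":0,"ry":0,"rz":0}]}}

```text
time: 19.25
tool_pos: [0.5426, 0.0844, 0.1117]
tool_rot: [3.141, 0.0, 1.516]
contact_force: [1.6, 0.2, -0.7]
opening: 0.0256
grip_force: 40.0
```

{"fn": "arm_command", "kwargs": {"series": [{"x":-1,"y":0,"z":0,"rx":0,"ry":0,"rz":0},{"x":-2,"y":0,"z":0,"rx":0,"ry":0,"rz":0},{"x":-2,"y":0,"z":0,"rx":0,"ry":0,"rz":0}]}}

```text
time: 19.55
tool_pos: [0.5425, 0.083, 0.1117]
tool_rot: [3.141, -0.0, 1.517]
contact_force: [2.6, 3.6, -2.3]
opening: 0.0254
grip_force: 40.0
```

{"fn": "arm_command", "kwargs": {"series": [{"x":-1,"y":0,"z":0,"rx":0,"ry":0,"rz":0},{"x":-2,"y":0,"z":0,"rx":0,"ry":0,"rz":0},{"x":-2,"y":0,"z":0,"rx":0,"ry":0,"rz":0}]}}

```text
time: 19.85
tool_pos: [0.5424, 0.081, 0.1118]
tool_rot: [3.141, -0.0, 1.517]
contact_force: [2.4, 3.2, -3.0]
opening: 0.0258
grip_force: 40.0
```

{"fn": "arm_command", "kwargs": {"series": [{"x":-1,"y":0,"z":0,"rx":0,"ry":0,"rz":0},{"x":-2,"y":0,"z":0,"rx":0,"ry":0,"rz":0},{"x":-2,"y":0,"z":0,"rx":0,"ry":0,"rz":0}]}}

```text
time: 20.15
tool_pos: [0.5423, 0.0788, 0.1117]
tool_rot: [3.141, 0.0, 1.517]
contact_force: [3.4, 3.4, -2.4]
opening: 0.0255
grip_force: 40.0
```

{"fn": "arm_command", "kwargs": {"series": [{"x":-1,"y":0,"z":0,"rx":0,"ry":0,"rz":0},{"x":-1,"y":0,"z":0,"rx":0,"ry":0,"rz":0}]}}

```text
time: 20.35
tool_pos: [0.5423, 0.0779, 0.1118]
tool_rot: [3.141, -0.0, 1.517]
contact_force: [3.8, 3.4, -2.9]
opening: 0.0257
grip_force: 40.0
```

{"fn": "arm_command", "kwargs": {"series": [{"x":-1,"y":0,"z":0,"rx":0,"ry":0,"rz":0},{"x":-2,"y":0,"z":0,"rx":0,"ry":0,"rz":0},{"x":-2,"y":0,"z":0,"rx":0,"ry":0,"rz":0}]}}

```text
time: 20.65
tool_pos: [0.5421, 0.076, 0.1117]
tool_rot: [3.141, -0.0, 1.517]
contact_force: [2.8, 2.6, -1.6]
opening: 0.0255
grip_force: 40.0
```

Run:
```python
from h import *
st()
for n in ("side","top"):
  p=read_camera(n)
  for q in("tester","dial_face","jaw_tab","moving_jaw","fixed_jaw"):
    print(n,q,[(np.round(d["point"],3).tolist(),round(d["confidence"],2)) for d in mark_of(p,q)][:3])
```

```text
t 20.65 grasp rel tab cx,cy,z [52.1  0.  64.7] q [-0.    0.59  1.68  0.    0.87  0.05] F [ 2.8  2.6 -1.6] open 25.5 rv [-0.   0.   0.1] gf 40.0
side tester [([0.35, -0.035, 0.051], 0.78), ([0.43, -0.114, 0.039], 0.7), ([0.664, 0.033, 0.001], 0.6)]
side dial_face [([0.366, -0.048, 0.056], 0.87), ([0.439, -0.127, 0.035], 0.84), ([0.538, -0.034, 0.051], 0.5)]
side jaw_tab [([0.543, 0.075, 0.064], 0.78)]
side moving_jaw []
side fixed_jaw [([0.539, 0.018, 0.013], 0.32), ([0.653, -0.063, -0.0], 0.22)]
top tester [([0.54, -0.037, 0.039], 0.78), ([0.356, -0.038, 0.055], 0.77), ([0.432, -0.12, 0.037], 0.68)]
top dial_face [([0.372, -0.048, 0.049], 0.61), ([0.539, -0.035, 0.054], 0.58), ([0.438, -0.131, 0.034], 0.5)]
top jaw_tab []
top moving_jaw []
top fixed_jaw [([0.536, -0.083, 0.016], 0.7)]
```

{"fn": "arm_command", "kwargs": {"series": [{"x":-1,"y":0,"z":0,"rx":0,"ry":0,"rz":0},{"x":-1,"y":0,"z":0,"rx":0,"ry":0,"rz":0}]}}

```text
time: 21.45
tool_pos: [0.5421, 0.0756, 0.1118]
tool_rot: [3.141, -0.001, 1.517]
contact_force: [4.8, 5.5, -3.5]
opening: 0.0256
grip_force: 40.0
```

{"fn": "arm_command", "kwargs": {"series": [{"x":-1,"y":0,"z":0,"rx":0,"ry":0,"rz":0},{"x":-1,"y":0,"z":0,"rx":0,"ry":0,"rz":0}]}}

```text
time: 21.65
tool_pos: [0.5421, 0.0755, 0.1118]
tool_rot: [3.141, -0.002, 1.517]
contact_force: [5.2, 9.9, -3.7]
opening: 0.0261
grip_force: 40.0
```

{"fn": "arm_command", "kwargs": {"series": [{"x":-1,"y":0,"z":0,"rx":0,"ry":0,"rz":0},{"x":-1,"y":0,"z":0,"rx":0,"ry":0,"rz":0}]}}

```text
time: 21.85
tool_pos: [0.5421, 0.0754, 0.1118]
tool_rot: [3.141, -0.004, 1.516]
contact_force: [5.0, 15.7, -3.3]
opening: 0.0262
grip_force: 40.0
```

The jaw has stopped and the force is climbing (16 N), so it's clamped. Releasing and retreating.

{"fn": "arm_command", "kwargs": {"series": [{"x":0,"y":0,"z":0,"rx":0,"ry":0,"rz":0},{"x":0,"y":0,"z":0,"rx":0,"ry":0,"rz":0},{"x":0,"y":0,"z":0,"rx":0,"ry":0,"rz":0},{"x":0,"y":0,"z":0,"rx":0,"ry":0,"rz":0},{"x":0,"y":0,"z":-25,"rx":0,"ry":0,"rz":0},{"x":0,"y":0,"z":-70,"rx":0,"ry":0,"rz":0},{"x":0,"y":0,"z":-120,"rx":0,"ry":0,"rz":0},{"x":40,"y":-30,"z":-150,"rx":0,"ry":0,"rz":0},{"x":80,"y":-60,"z":-160,"rx":0,"ry":0,"rz":0},{"x":120,"y":-90,"z":-160,"rx":0,"ry":0,"rz":0},{"x":160,"y":-120,"z":-160,"rx":0,"ry":0,"rz":0},{"x":160,"y":-120,"z":-160,"rx":0,"ry":0,"rz":0},{"x":160,"y":-120,"z":-160,"rx":0,"ry":0,"rz":0}], "hand": 75}}

```text
time: 23.15
tool_pos: [0.4299, 0.2401, 0.2719]
tool_rot: [3.141, 0.0, 1.52]
contact_force: [0.2, -0.9, 0.8]
opening: 0.0747
grip_force: 0.0
```

Run:
```python
from h import *
st()
P=[read_camera(n) for n in("top","side")]
I=[cv2.resize(p["pixels"][a:a+100,b:b+130],None,fx=3.9,fy=3.9)[:300] if 0 else cv2.resize(p["pixels"][a:a+b2,c:c+d],(600,300),interpolation=cv2.INTER_CUBIC) for p,(a,b2,c,d) in zip(P,((150,60,260,120),(165,80,240,160)))]
cv2.imwrite("pics/f.png",np.vstack(I))
for p in P:
  for q in("tester","dial_face","jaw_tab","moving_jaw","fixed_jaw"):
    print(q,[(np.round(d["point"],3).tolist(),round(d["confidence"],2)) for d in mark_of(p,q)][:3])
```

```text
t 23.15 grasp rel tab cx,cy,z [210.1 120.7 224.9] q [ 0.35  0.3   1.64 -0.    1.2   0.4 ] F [ 0.2 -0.9  0.8] open 74.7 rv [-0.  -0.  -0.1] gf 0.0
tester [([0.537, -0.038, 0.038], 0.69), ([0.356, -0.04, 0.055], 0.55), ([0.434, -0.121, 0.038], 0.43)]
dial_face [([0.369, -0.047, 0.049], 0.67), ([0.439, -0.128, 0.037], 0.66), ([0.536, -0.034, 0.051], 0.57)]
jaw_tab [([0.539, 0.074, 0.063], 0.8)]
moving_jaw [([0.542, 0.02, 0.011], 0.55)]
fixed_jaw []
tester [([0.54, -0.032, 0.031], 0.67), ([0.429, -0.115, 0.041], 0.67), ([0.349, -0.036, 0.053], 0.65)]
dial_face [([0.366, -0.048, 0.052], 0.61), ([0.542, -0.037, 0.053], 0.54), ([0.44, -0.126, 0.038], 0.48)]
jaw_tab [([0.545, 0.076, 0.06], 0.64)]
moving_jaw [([0.539, 0.02, 0.013], 0.78), ([0.536, -0.018, 0.0], 0.66), ([0.535, 0.409, 0.0], 0.25)]
fixed_jaw []
```

View pics/f.png

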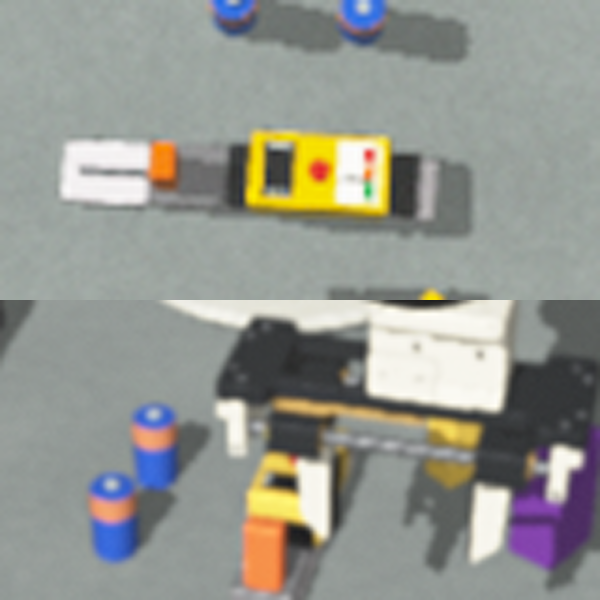

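The top view shows the tester face up in the middle of the bed, (248–390, 135–212) in the crop, with both black jaws touching its ends. The batteries haven't moved and the arm is clear.

```bash
python3 -c "
from cell import *
print(hand_in())"
```

```text
the job is handed in; nothing more can be done
None
```

The yellow tester lies on its back, dial up, along the middle of the bed, held end to end between both jaws; nothing else was touched, and I handed the job in at about 23 s.

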